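# Snap the stub aerial onto the tilted mount and hold it home

### The job

Pick up the stub aerial with the yellow barrel and press it squarely, mouth first, onto the tilted steel stud of the mount held in the vise, until it snaps past the brass balls and pushes the red spring collar well down. Keep it pressed against the spring for at least two seconds, and finish still gripping and pressing it: do not let go or ease off. Leave the mug, the knob and the scanner where they are.

Things in the scene. Friction and masses are not known exactly. Their poses are not given: they have to be found in the camera images.
- aerial: Loose stub aerial, 70 mm tall, 0.1 to 0.2 kg, round about its z, standing mouth down. Origin: centre of its open mouth; z runs up along it. From there: steel flange 36 mm dia to 6 mm, yellow barrel 28 mm dia to 38 mm (grip here, centred at 30 to 34 mm), steel cap to 44 mm, black rubber stub 16 mm dia to 70 mm. Bore 15 mm dia for the first 6 mm, then 21 mm dia up to 38 mm.
- stud_tip (a point): Tip of the steel stud, on its axis. z points outward along the stud, which leans 0.40 rad (23 degrees) from vertical to the vise's -x side (roughly towards the robot, within 0.5 rad of world -x); y is level. Stud 12 mm dia, its last 6 mm tapering to 6 mm. 35 mm below the tip is the face of a 40 mm brass housing. Nothing stands above or beside the stud.
- ball_l (a joint): One of two sprung brass catch balls, standing out 3.5 mm from the stud on its +y and -y sides, centred 14.5 mm below the tip. Value: how far it is pushed in, m (0 out, 0.004 most). The aerial's mouth meets the balls 10 mm below the tip and has snapped past once 25 mm below it; this takes about 8 to 12 N, then the balls draw it in and only the collar pushes back.
- collar (a joint): Red spring collar around the stud, 30 mm dia, top face 24 mm below the tip when free. Value: how far it is pushed down along the stud, m: 0 free, 0.010 at its stop. Spring: 3 N at 0 plus 1.2 N per mm (10 N at 6 mm, 15 N at the stop). With the aerial's mouth on it, the value is the mouth's depth below the tip minus 24 mm.
- vise: Blue steel vise fixed to the table, holding the mount. Base 130 x 100 mm (x, y), jaws 105 mm high, screw and bar on its -y side reaching 105 mm from the origin. Origin: centre of its underside; z up.
- mug: Blue ceramic mug, 80 mm diameter, 92 mm tall, handle on its +y side, loose bystander. Origin: centre of its underside.
- knob: Silver rotary knob, 40 mm diameter, 22 mm tall, loose bystander. Origin: centre of its underside.
- scanner: Grey plastic handheld radio scanner lying flat, 62 x 142 x 36 mm (x, y, z), loose bystander. Origin: centre of its underside.
Not all that is in view belongs to the job. Of the things that look like the aerial, take the one that is farthest from the robot's base at the start. There is more than one size of the vise; the job needs the smaller.

How it is judged:
By the outcome, as a careful person would: the job done as asked, in the order asked, and still so for the second after the job is handed in, while the arm keeps its last pose, push and grip.
It also fails if it takes over 45 s, if anything falls off the work surface, if the arm or the gripper's body presses on something with over 40 N, if the wrist force passes 120 N, or if a joint passes its speed limit or range.

### The arm

A 6-joint arm with a two-finger parallel gripper is mounted at the origin on the work surface. World frame = base frame: x ahead of the robot, y to its left, z up, the work surface at z = 0. Lengths are in m, angles in rad, forces in N, time in s.
With the tool pointing down it reaches from about 0.375 to 0.975 m from the base axis. Payload 3.8 kg.
Tool frame: the origin (TCP) lies midway between the tips of the shut fingers; the grasp point (between the pads) lies 19 mm behind it; z points along the fingers, y is the line along which they close (so a half turn about z gives the same grasp; the last joint's range is limited). The gripper opens to 85 mm and grips with 20 to 120 N. Pads are 22 mm wide; open, the fingers measure 114 mm over their backs; the gripper's body (76 mm by 85 mm) begins 54 mm behind the grasp point. The pads swing forward as they close: fully open they stand 13 mm farther back than shut.
Start: joints at [-1.142, 0.264, 1.604, -0, 1.274, -0.037], TCP at [0.303, -0.603, 0.195] pointing down, gripper open.
Joint ranges: [-2.63, 2.63], [-0.94, 2.18], [0.31, 2.57], [-1.31, 4.45], [0, 2.66], [-2.55, 2.55]. Speed limits (rad/s): [2.57, 2.57, 3.14, 3.14, 3.14, 3.14].

### API

Orientations are given as a rotation vector (axis times angle).
In Python, from workcell import bot gives the robot as it stands.
- The arm moves only by the tool servo_tool, never from a script. Its argument "series" is a list of rows, each a list of 7 numbers: the shift along the world's x, y, z in units of 0.15 m (1.0 is 0.15 m), then the turn, a rotation vector about the world's x, y, z in units of 180 degrees (1.0 is 180 degrees), then the closure, from 0 (fully open) to 1 (shut). A call has 1 to 20 rows; each row is the pose to reach, as a shift and turn from the pose commanded when the call began, turning the shorter way round; what a row does not reach only later rows make up. A row lasts 1/10 s, in which the tool goes at most 50 mm and 8.59 degrees, less where a joint would pass 70% of its speed; a pose out of reach is approached as far as the arm can. A call with a number of a shift or a turn outside -1 to 1 is refused whole. A call with a gripper value outside its range is refused whole. The fingers move at their own pace and stop on an object; "newtons" is the grip in N (left out, the last holds). Time passes only in rows, so rows that repeat a pose let the fingers close. It gives the time, the measured TCP pose, the force, the opening and the grip force at its end, in the units of the state.
- bot.read_state(): the state, without advancing time (a new reading comes with each control period).
- bot.read_camera(name): name is "scene" or "side" or "wrist"; returns the picture (384x512x3 uint8, red, green, blue); there is no depth.
- bot.camera_info(name): a dict with "vertical_fov" (degrees; the focal length in pixels is half the picture's height over the tangent of half this angle, whatever the lens; pixels are square), "cx", "cy" (the principal point, pixels), "dist" ([k1, k2, p1, p2, k3] as OpenCV has them; the pictures are not rectified), "R" (3x3) and "t" (3): a world point X has camera coordinates R X + t. Camera axes: x right, y down, z forward; pixel columns grow to the right and rows downward; lengths in m; the calibration is good to about 2 mm. A picture is of the moment at which its call begins: read the wrist's pose just before it. camera_info takes no time and is no camera call; for the wrist camera it gives the pose at the moment of the call.
- bot.finish_job(): hands the job in; it is judged then, once.
Trained networks look in the newest picture that a camera, given by its name, has taken for a name from the list of things; names that differ only in an ending like _2 or _b are one class to them, and where a whole thing is asked for, a point or a joint stands for the part that bears it (a point fixed in the world has none). Each returns a list of dicts, best first, with "score" (0 to 1); they miss things now and then, are a little off and sometimes report something else, mostly with a low value. They report only what shows in the picture. A call takes as long as a camera call. They do not tell look-alikes from the thing itself.
- bot.recognise(target, camera): "box" ([left, top, right, bottom] as shares, 0 to 1, of the picture: columns of its width, rows of its height, round what is visible of it).
- bot.trace(target, camera): "mask" (384x512 bool, what is visible of it) and "box" ([left, top, right, bottom] as shares, 0 to 1, of the picture: columns of its width, rows of its height, round what is visible of it).
- bot.mark_of(target, camera): "at" ([row, column] as shares, 0 to 1, of the picture: columns of its width, rows of its height: a listed point, or the origin of a listed thing).
The state is a dict: "time": time; "q": joint angles; "joint_vel": joint speeds; "joint_torque": joint torques, N m; "tool_pos": TCP position; "tcp_rot": TCP orientation; "wrist_force": force on the tool from outside, world axes, zero at the start; "torque": the same for the moment, N m; "width": opening from 0.0 (shut) to 1.0 (fully open); "grip_force": force on a finger pad.
Only numpy, scipy, OpenCV 4.12 (cv2) and the standard library are available. Lean on these libraries where they do the work, as an engineer would, in place of code of your own. Each camera call takes 0.05 s, during which the arm holds its last target. There are 200 camera calls.

## Working session

There is one attempt and no reset: what is moved stays moved. The work goes in short steps, Python scripts to look and compute and a tool call to move; the robot and the scene stay as the last step left them, time stands still between calls to the robot, and variables do not carry over. Pictures are saved under pics/ and viewed, at most 10 in all, crops included, and the job is handed in when it is done.

Besides the shell and the picture viewer there is one more tool, called by a JSON object that holds its "fn" and its "kwargs". servo_tool: Moves the arm, as the interface text tells. Shifts and turns lie within -1 to 1; 1 stands for 0.15 m of shift or 180 degrees of turn. Its arguments: {"type":"object","properties":{"series":{"type":"array","items":{"type":"array","items":{"type":"number"}}},"newtons":{"type":"number"}},"required":["series"]}

```bash
mkdir -p pics; ls; cat > h.py <<'E'
import numpy as np, cv2
from workcell import bot
def K(n):
    c=bot.camera_info(n); f=192/np.tan(np.radians(c["vertical_fov"])/2)
    return np.array([[f,0,c["cx"]],[0,f,c["cy"]],[0,0,1.]]),np.array(c["dist"],float),np.array(c["R"]),np.array(c["t"])
def ray(n,uv,c=None):
    k,d,R,t=c or K(n)
    p=cv2.undistortPoints(np.array([[uv]],float),k,d)[0,0]
    v=R.T@np.array([p[0],p[1],1]); return -R.T@t, v/np.linalg.norm(v)
def onz(n,uv,z,c=None):
    o,v=ray(n,uv,c); return o+v*(z-o[2])/v[2]
def tri(rs):
    A=np.zeros((3,3));b=np.zeros(3)
    for o,v in rs:
        P=np.eye(3)-np.outer(v,v);A+=P;b+=P@o
    x=np.linalg.solve(A,b); return x,[np.linalg.norm((np.eye(3)-np.outer(v,v))@(x-o)) for o,v in rs]
def proj(n,X,c=None):
    k,d,R,t=c or K(n)
    return cv2.projectPoints(np.array(X,float).reshape(-1,1,3),cv2.Rodrigues(R)[0],t,k,d)[0][:,0]
def px(at): return (at[1]*512,at[0]*384)
E
python3 - <<'E'
from h import *
ims=[]
for n in("scene","side"):
    im=bot.read_camera(n); cv2.imwrite(f"pics/{n}0.png",im[:,:,::-1])
    k,d,R,t=K(n); print(n,k[0,0],d,(-R.T@t).round(3),R[2].round(2))
    for T in("aerial","stud_tip","vise","mug","knob","scanner"):
        for r in bot.mark_of(T,n): print(T,round(r["score"],2),np.round(px(r["at"]),1),onz(n,px(r["at"]),0).round(3))
print(bot.read_state())
E
```

```text
pics
scene 376.6661014314874 [-0.11790713  0.          0.          0.          0.        ] [ 1.059 -0.045  0.79 ] [-0.58  0.08 -0.81]
aerial 0.67 [338.3 170.6] [0.467 0.285 0.   ]
aerial 0.54 [304.7 185.3] [0.504 0.183 0.   ]
aerial 0.51 [351.5 198.3] [ 0.56   0.294 -0.   ]
stud_tip 0.71 [103.6 104. ] [ 0.108 -0.374  0.   ]
stud_tip 0.59 [189.9 171.6] [ 0.419 -0.112  0.   ]
vise 0.81 [191.6 214.5] [ 0.555 -0.113  0.   ]
vise 0.63 [128.1 173.3] [ 0.403 -0.278  0.   ]
mug 0.72 [269.2 226.3] [0.613 0.071 0.   ]
knob 0.57 [269.  181.7] [0.48  0.093 0.   ]
scanner 0.67 [197.2 286. ] [ 0.742 -0.111  0.   ]
side 424.08385293321754 [-0.13229901  0.          0.          0.          0.        ] [0.236 0.692 0.628] [ 0.38 -0.75 -0.55]
aerial 0.97 [255.  308.3] [0.497 0.188 0.   ]
aerial 0.91 [198.3 337. ] [0.559 0.296 0.   ]
stud_tip 0.75 [381.8 128.5] [ 0.459 -0.774  0.   ]
stud_tip 0.68 [290.5 168.5] [ 0.647 -0.354  0.   ]
vise 0.97 [285.6 220.6] [ 0.556 -0.103  0.   ]
vise 0.81 [363.6 203.7] [ 0.398 -0.261  0.   ]
mug 0.73 [231.4 257.9] [0.61  0.078 0.   ]
knob 0.6 [286.5 281.3] [0.471 0.093 0.   ]
scanner 0.85 [228.8 201.6] [ 0.727 -0.117  0.   ]
{'time': 0.7, 'q': array([-1.14186588e+00,  2.63835429e-01,  1.60395510e+00,  3.59596677e-05,
        1.27368523e+00, -3.68734345e-02]), 'joint_vel': array([-0.00198072, -0.00075755, -0.00216547, -0.00087592,  0.0015848 ,
        0.00137836]), 'joint_torque': array([-4.64319237e-03, -5.14855349e+01, -3.67616737e+01, -3.59230116e-04,
        8.62641464e-04, -1.69571723e-05]), 'tool_pos': array([ 0.30320861, -0.60309939,  0.19474757]), 'tcp_rot': array([3.05667068e+00, 7.25045127e-01, 8.87374035e-05]), 'wrist_force': array([0.36221344, 0.81008072, 0.63427689]), 'torque': array([-0.00072731,  0.01407235, -0.01025076]), 'grip_force': 0.0, 'width': 0.9992977492756177}
```

```bash
python3 - <<'E'
import cv2,numpy as np
a=cv2.imread("pics/scene0.png");b=cv2.imread("pics/side0.png")
cv2.imwrite("pics/v1.png",cv2.resize(a,(800,600),interpolation=cv2.INTER_CUBIC))
cv2.imwrite("pics/v2.png",cv2.resize(b,(800,600),interpolation=cv2.INTER_CUBIC))
E
```

```text
(no output)
```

View pics/v1.png

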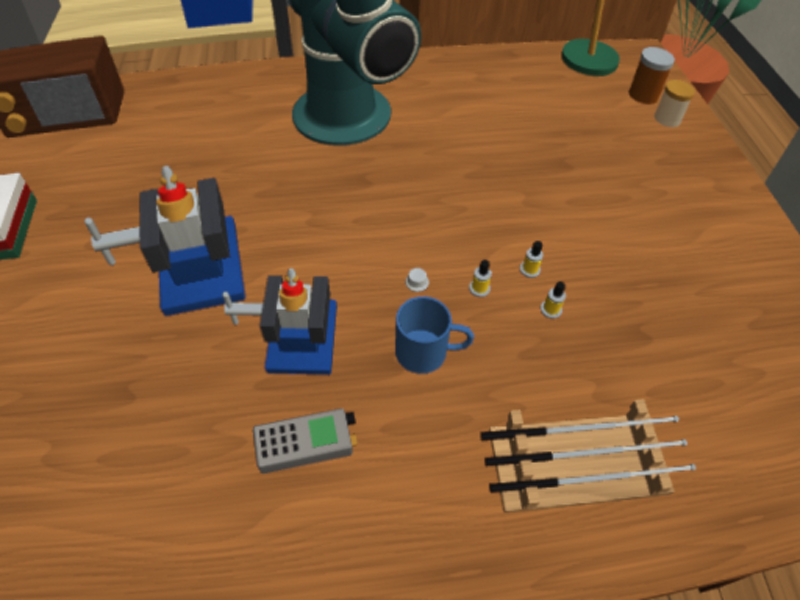

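View pics/v2.png

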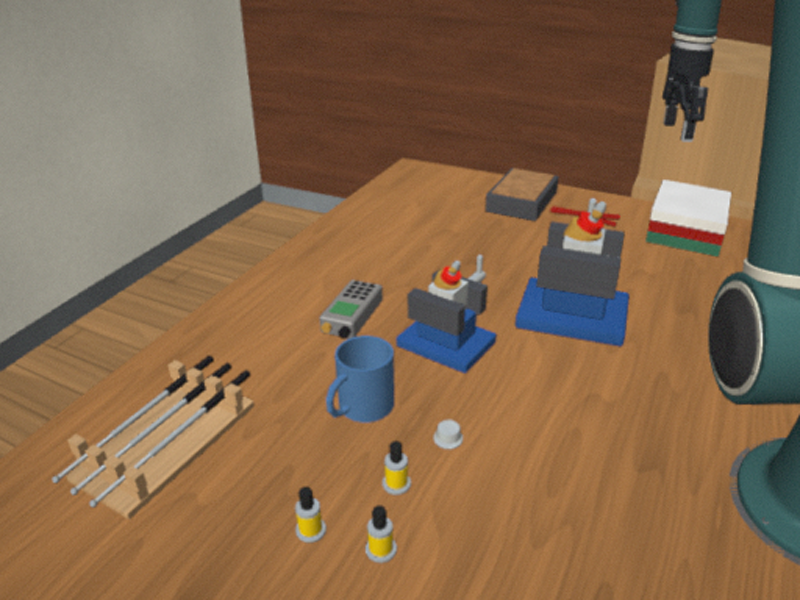

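Scene: small vise at about (190,200) px (view /1.5625), large vise at (125,160). Mug at (270,215), knob at (267,178). Three look-alike aerials stand at scene pixels A(338,171), B(305,185) and C(352,198). Their base distances are about 0.55, 0.53 and 0.63 m, so C fits "farthest". Next I'll confirm C in a crop and measure the stud.

```bash
python3 - <<'E'
from h import *
a=cv2.imread("pics/scene0.png");b=cv2.imread("pics/side0.png")
c1=cv2.resize(a[150:220,280:380],(400,280),interpolation=cv2.INTER_CUBIC)
c2=cv2.resize(b[280:370,170:280],(400,327),interpolation=cv2.INTER_CUBIC)[:280]
c3=cv2.resize(a[160:245,140:230],(400,320),interpolation=cv2.INTER_CUBIC)
c4=cv2.resize(b[160:240,250:330],(400,320),interpolation=cv2.INTER_CUBIC)
cv2.imwrite("pics/v3.png",np.vstack([np.hstack([c1,c2]),np.hstack([c3,c4])]))
for nm,s,d in(("aer",(351.5,198.3),(198.3,337)),("tip",(189.9,171.6),(290.5,168.5)),("bigtip",(103.6,104),(381.8,128.5)),("vise",(191.6,214.5),(285.6,220.6)),("bigvise",(128.1,173.3),(363.6,203.7))):
    x,e=tri([ray("scene",s),ray("side",d)]);print(nm,x.round(4),np.round(e,4))
for n in("scene","side"):
    for T in("aerial","stud_tip","vise"):
        for r in bot.trace(T,n): print(n,T,round(r["score"],2),(np.array(r["box"])*[512,384,512,384]).round(0))
    for r in bot.trace("aerial",n):
        l,t,rr,bb=np.array(r["box"])*[512,384,512,384]; print(n,onz(n,((l+rr)/2,bb),0))
E
```

```text
aer [ 0.5592  0.295  -0.0011] [0.0004 0.0004]
tip [ 0.5455 -0.098   0.1548] [0.001 0.001]
bigtip [ 0.3802 -0.2784  0.2184] [0.0063 0.0063]
vise [ 0.5565 -0.1113 -0.0029] [0.0037 0.0037]
bigvise [ 0.3991 -0.2784 -0.0084] [0.0032 0.0032]
scene aerial 0.8 [301. 166. 316. 189.]
scene aerial 0.76 [346. 179. 362. 201.]
scene aerial 0.51 [331. 155. 347. 179.]
scene stud_tip 0.97 [ 97. 105. 122. 140.]
scene stud_tip 0.6 [177. 172. 200. 200.]
scene vise 0.72 [144. 171. 217. 243.]
scene vise 0.56 [ 55. 109. 157. 206.]
scene [0.51485218 0.19087005 0.        ]
scene [0.57006142 0.29827039 0.        ]
scene [ 4.96516993e-01  2.78664657e-01 -1.11022302e-16]
side aerial 0.93 [248. 282. 262. 317.]
side aerial 0.81 [236. 323. 258. 361.]
side aerial 0.65 [188. 307. 209. 349.]
side stud_tip 0.87 [358. 129. 388. 153.]
side stud_tip 0.52 [277. 170. 294. 187.]
side vise 0.86 [255. 163. 318. 240.]
side vise 0.56 [325. 129. 402. 221.]
side vise 0.17 [187. 307. 210. 348.]
side [0.48667941 0.20681275 0.        ]
side [0.45520465 0.30342431 0.        ]
side [0.54404822 0.31799461 0.        ]
```

View pics/v3.png

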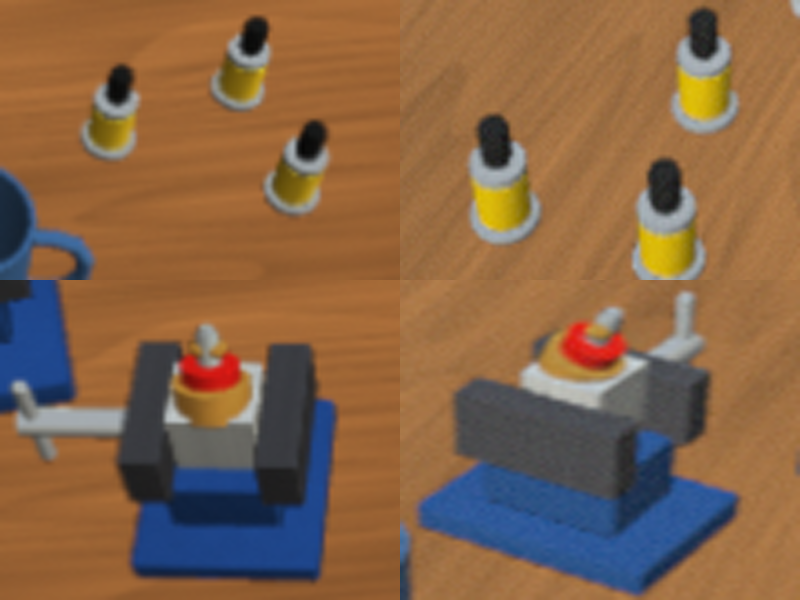

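C (crop bottom right, scene (352,198), side (198,337)) is confirmed as a yellow-barrel aerial. The vise at scene (190,200) is the smaller one.

```bash
python3 - <<'E'
from h import *
for n,P in(("scene",[(170.2,237.8),(211.6,238.9),(215.4,192.4)]),("side",[(254,218.5),(298,238),(317.4,215.5)])):
    X=[onz(n,p,0.0)[:2] for p in P]
    for i in(0,1):
        d=X[i+1]-X[i]; print(n,X[i].round(3),X[i+1].round(3),np.linalg.norm(d).round(3),np.degrees(np.arctan2(d[1],d[0])).round(1))
k,d,R,t=K("wrist");s=bot.read_state();from scipy.spatial.transform import Rotation as Ro
T=Ro.from_rotvec(s["tcp_rot"]).as_matrix();print(T.round(2))
print("cam in tool",(T.T@(-R.T@t-s["tool_pos"])).round(3),"axes in tool\n",(R@T).round(3),k[0,0],d)
E
```

```text
scene [ 0.614 -0.167] [ 0.629 -0.07 ] 0.099 81.1
scene [ 0.629 -0.07 ] [ 0.496 -0.05 ] 0.135 171.3
side [ 0.632 -0.077] [ 0.503 -0.052] 0.132 168.7
side [ 0.503 -0.052] [ 0.492 -0.158] 0.107 -95.9
[[ 0.89  0.45  0.  ]
 [ 0.45 -0.89 -0.  ]
 [ 0.    0.   -1.  ]]
cam in tool [ 0.083 -0.001 -0.178] axes in tool
 [[-0.001  1.     0.   ]
 [-0.947 -0.001 -0.321]
 [-0.321 -0.001  0.947]] 323.4865921548286 [0.02263545 0.         0.         0.         0.        ]
```

{"fn": "servo_tool", "kwargs": {"series": [[0.6,1,0.9,0,0,0,0],[0.6,1,0.9,0,0,0,0],[0.6,1,0.9,0,0,0,0],[0.6,1,0.9,0,0,0,0],[0.6,1,0.9,0,0,0,0]]}}

```text
time: 1.6
tool_pos: [0.3956, -0.4515, 0.3342]
tcp_rot: [3.051, 0.728, 0.006]
wrist_force: [0.2, -0.2, 0.4]
width: 1.003
grip_force: 0.0
```

{"fn": "servo_tool", "kwargs": {"series": [[0.6,1,0,0,0,0,0],[0.6,1,0,0,0,0,0],[0.6,1,0,0,0,0,0],[0.6,1,0,0,0,0,0]]}}

```text
time: 2.0
tool_pos: [0.4843, -0.3002, 0.3291]
tcp_rot: [-3.055, -0.728, -0.0]
wrist_force: [-0.5, -0.3, -0.4]
width: 1.002
grip_force: 0.0
```

{"fn": "servo_tool", "kwargs": {"series": [[0.3,1,0,0,0,0,0],[0.3,1,0,0,0,0,0],[0.3,1,0,0,0,0,0],[0.3,1,0,0,0,0,0],[0.3,1,0,0,0,0,0],[0.3,1,0,0,0,0,0],[0.3,1,0,0,0,0,0]]}}

```text
time: 2.7
tool_pos: [0.5277, -0.1547, 0.3294]
tcp_rot: [3.057, 0.722, -0.001]
wrist_force: [-0.6, -0.2, -0.5]
width: 0.998
grip_force: 0.0
```

```bash
cat > look.py <<'E'
from h import *
import sys,pickle,os
T=sys.argv[1];tag=sys.argv[2]
c=K("wrist");im=bot.read_camera("wrist");cv2.imwrite(f"pics/w{tag}.png",im[:,:,::-1])
for r in bot.mark_of(T,"wrist"): print(T,round(r["score"],2),np.round(px(r["at"]),1),onz("wrist",px(r["at"]),0 if T=="aerial" else .155,c).round(4))
for r in bot.trace(T,"wrist"): print("trace",round(r["score"],2),(np.array(r["box"])*[512,384,512,384]).round(0))
pickle.dump(c,open(f"c{tag}.pkl","wb")); print(bot.read_state()["q"].round(2))
E
python3 look.py stud_tip 1
python3 -c "
import cv2;cv2.imwrite('pics/v4.png',cv2.resize(cv2.imread('pics/w1.png'),(800,600)))"
```

```text
stud_tip 0.94 [289.2 342.9] [ 0.3292 -0.3063  0.155 ]
stud_tip 0.72 [223.1 132.2] [ 0.5456 -0.1078  0.155 ]
trace 0.85 [272. 273. 315. 346.]
[-0.33 -0.03  1.68 -0.    1.49  0.78]
```

View pics/v4.png

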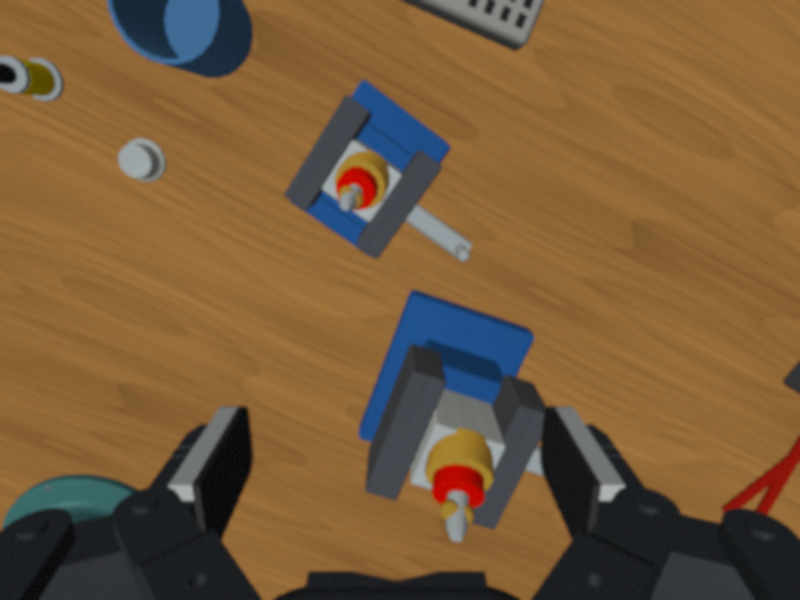

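The wrist view shows the small vise's stud tip at about (222,131) px; the large vise is below it at (290,340). I'll centre over the small one.

{"fn": "servo_tool", "kwargs": {"series": [[0.15,0.35,-0.3,0,0,0,0],[0.15,0.35,-0.45,0,0,0,0],[0.15,0.35,-0.45,0,0,0,0],[0.15,0.35,-0.45,0,0,0,0],[0.15,0.35,-0.45,0,0,0,0]]}}

```text
time: 3.35
tool_pos: [0.5515, -0.1019, 0.2643]
tcp_rot: [3.055, 0.723, 0.004]
wrist_force: [-0.2, -0.0, 0.5]
width: 1.001
grip_force: 0.0
```

```bash
python3 look.py stud_tip 2
python3 -c "
import cv2;cv2.imwrite('pics/v5.png',cv2.resize(cv2.imread('pics/w2.png'),(800,600),interpolation=cv2.INTER_CUBIC))"
```

```text
stud_tip 0.66 [252.3 194. ] [ 0.5404 -0.1051  0.155 ]
trace 0.61 [307. 343. 357. 384.]
trace 0.6 [246. 145. 284. 192.]
[-0.23  0.01  1.76 -0.    1.37  0.88]
```

View pics/v5.png

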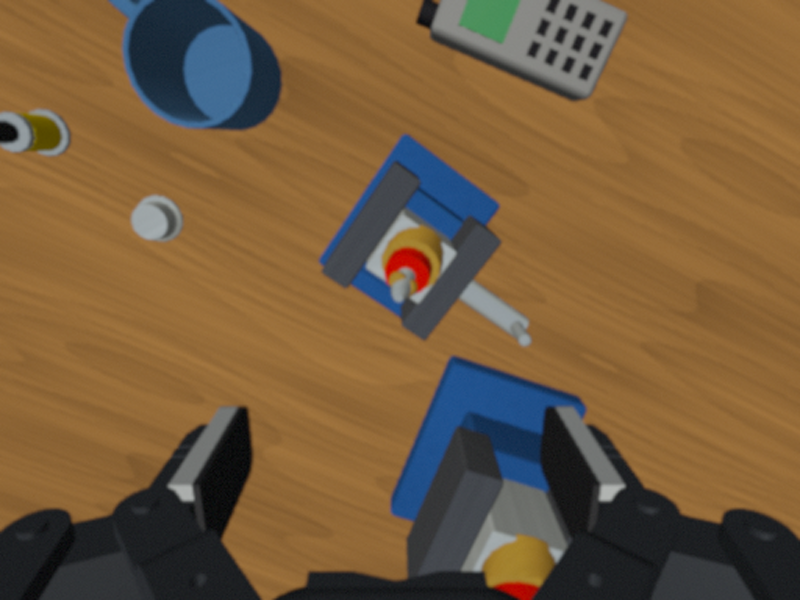

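```bash
cat > fit.py <<'E'
from h import *
import pickle
from scipy.optimize import least_squares
c2=pickle.load(open("c2.pkl","rb"));c1=pickle.load(open("c1.pkl","rb"))
S=800/512
for a,b in(((405,137),(498,207)),((405,137),(322,258)),((418,180),(347,284)),((498,240),(425,337))):
    A=onz("wrist",np.array(a)/S,0.01,c2);B=onz("wrist",np.array(b)/S,0.01,c2);d=(B-A)[:2];print("edge",np.linalg.norm(d).round(3),np.degrees(np.arctan2(d[1],d[0])).round(1))
ims={"scene":(cv2.imread("pics/scene0.png"),K("scene")),"side":(cv2.imread("pics/side0.png"),K("side")),"w1":(cv2.imread("pics/w1.png"),c1),"w2":(cv2.imread("pics/w2.png"),c2)}
roi={"scene":(150,210,170,215),"side":(150,200,265,310),"w1":(95,150,205,255),"w2":(140,200,235,295)}
red={}
for n,(im,c) in ims.items():
    r0,r1,a0,a1=roi[n];h=im[r0:r1,a0:a1].astype(int);m=(h[...,2]>140)&(h[...,1]<60)&(h[...,0]<60)
    y,x=np.nonzero(m);print(n,"red n",m.sum(),"cent",(x.mean()+a0).round(1),(y.mean()+r0).round(1),"box",x.min()+a0,y.min()+r0,x.max()+a0,y.max()+r0)
    red[n]=m
pickle.dump(red,open("red.pkl","wb"))
P={"scene":(189.9,171.6),"side":(290.5,168.5),"w1":(222,132),"w2":(255,190)}
x,e=tri([ray(n if n[0]!="w" else "wrist",P[n],ims[n][1]) for n in P]);print("tip",x.round(4),np.round(e,4))
E
python3 fit.py
```

```text
edge 0.097 -98.8
edge 0.123 170.8
edge 0.109 172.0
edge 0.109 172.3
scene red n 82 cent 187.4 184.2 box 181 180 193 188
side red n 66 cent 287.7 176.9 box 283 171 294 181
w1 red n 275 cent 229.6 117.1 box 216 107 239 132
w2 red n 377 cent 261.8 169.2 box 247 159 274 185
tip [ 0.5453 -0.1031  0.1532] [0.0048 0.0032 0.0035 0.0028]
```

```bash
cat >> fit.py <<'E'
P={"scene":(186.4,173.2),"side":(292,168.5),"w1":(221.5,131),"w2":(255.4,189.5)}
def R_(n): return ray(n if n[0]!="w" else "wrist",P[n],ims[n][1])
for sub in(P,("scene","side"),("scene","w2"),("side","w2"),("scene","side","w2"),("w1","w2")):
    x,e=tri([R_(n) for n in sub]);print("tip",sub if sub is not P else "all",x.round(4),np.round(e,4))
x,e=tri([R_(n) for n in ("scene","side","w2")])
yaw=np.radians(-8.6)
ux=np.array([np.cos(yaw),np.sin(yaw),0]);uy=np.array([-ux[1],ux[0],0]);u=-np.sin(.4)*ux+np.cos(.4)*np.array([0,0,1.]);v=np.cross(u,uy)
th=np.linspace(0,2*np.pi,60)
circ=lambda d,r:x-u*d+r*(np.outer(np.cos(th),v)+np.outer(np.sin(th),uy))
out=[]
for n,(im,c) in ims.items():
    r0,r1,a0,a1=roi[n];cy,cx=(r0+r1)//2,(a0+a1)//2;h,w=30,40;f=10
    big=cv2.resize(im[cy-h:cy+h,cx-w:cx+w],None,fx=f/2,fy=f/2,interpolation=cv2.INTER_CUBIC)
    for d,r,col in((0,.003,(0,255,0)),(24,.015,(255,255,0)),(35,.02,(255,0,255))):
        p=((proj(n,circ(d/1000,r),c)+.5-[cx-w,cy-h])*f/2).astype(int);cv2.polylines(big,[p],True,col,1)
    out.append(big)
cv2.imwrite("pics/v6.png",np.vstack([np.hstack(out[:2]),np.hstack(out[2:])]))
E
python3 fit.py|grep tip
```

```text
tip [ 0.5453 -0.1031  0.1532] [0.0048 0.0032 0.0035 0.0028]
tip all [ 0.545  -0.106   0.1507] [0.0007 0.0008 0.0005 0.0007]
tip ('scene', 'side') [ 0.5452 -0.1062  0.1505] [0.0007 0.0007]
tip ('scene', 'w2') [ 0.5443 -0.1065  0.1504] [0.0001 0.0001]
tip ('side', 'w2') [ 0.545  -0.106   0.1504] [0.0007 0.0007]
tip ('scene', 'side', 'w2') [ 0.5449 -0.1062  0.1505] [0.0005 0.001  0.0005]
tip ('w1', 'w2') [ 0.546  -0.1057  0.156 ] [0.0002 0.0002]
```

View pics/v6.png

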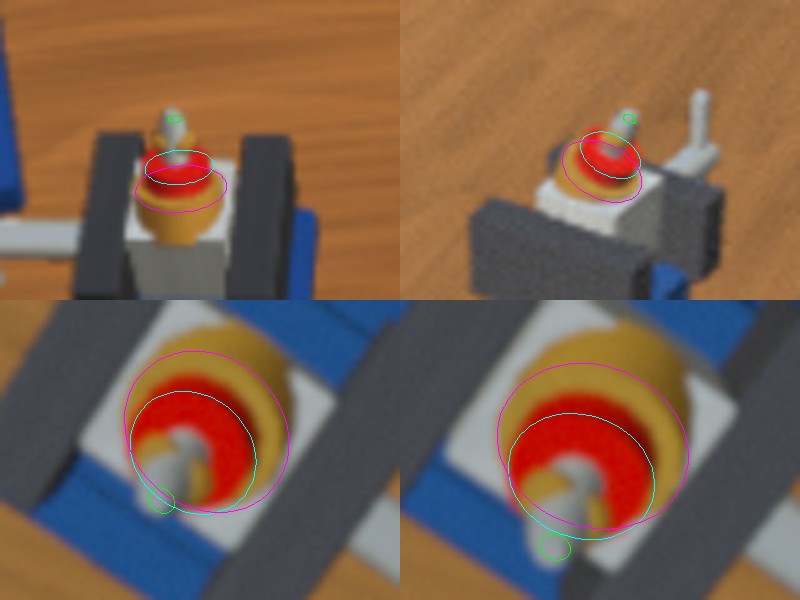

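```bash
cat >> fit.py <<'E'
N=list(ims);dt=np.array([(-3,-5),(1,-3),(-2,4),(-3,6)])/5;dc=np.array([(-2,-4),(-2,-5),(0,-3),(0,-6)])/5
U=lambda y,l=.4:np.array([-np.sin(l)*np.cos(y),-np.sin(l)*np.sin(y),np.cos(l)])
obs=[(n,proj(n,x,ims[n][1])[0]+dt[i],0) for i,n in enumerate(N)]+[(n,proj(n,x-u*.024,ims[n][1])[0]+dc[i],.024) for i,n in enumerate(N)]
def f(p): return np.concatenate([(proj(n,p[:3]-U(p[3],p[4])*d,ims[n][1])[0]-o) for n,o,d in obs]+[[(p[4]-.4)*200]])
s=least_squares(f,[*x,yaw,.4]);print("tip fit",s.x.round(4),np.degrees(s.x[3]),f(s.x).round(1))
E
python3 fit.py|grep -A3 "tip fit"
```

```text
tip fit [ 0.5451 -0.1062  0.1531 -0.0907  0.4009] -5.194127920760389 [ 0.5  0.4 -0.3 -0.4  0.3 -0.7  0.7 -0.6  0.5  0.2  0.2  0.1 -0.5  0.4
 -0.3  1.3  0.2]
```

Tip about (0.545,-0.106,0.153), with vise yaw about -8°. Agreement across views is within 1-2 mm, and the size and height fit the vise. Next, over to aerial C.

{"fn": "servo_tool", "kwargs": {"series": [[0,1,0,0,0,0,0],[0,1,0,0,0,0,0],[0,1,0,0,0,0,0]]}}

```text
time: 3.8
tool_pos: [0.5513, 0.0499, 0.2638]
tcp_rot: [3.057, 0.721, 0.004]
wrist_force: [0.7, 0.0, -0.1]
width: 1.002
grip_force: 0.0
```

{"fn": "servo_tool", "kwargs": {"series": [[0,1,0,0,0,0,0],[0,1,0,0,0,0,0],[0,1,0,0,0,0,0]]}}

```text
time: 4.1
tool_pos: [0.5512, 0.201, 0.2639]
tcp_rot: [3.057, 0.724, 0.005]
wrist_force: [0.7, -1.1, 0.4]
width: 1.0
grip_force: 0.0
```

{"fn": "servo_tool", "kwargs": {"series": [[0.05,0.65,-0.3,0,0,0,0],[0.05,0.65,-0.6,0,0,0,0],[0.05,0.65,-0.6,0,0,0,0],[0.05,0.65,-0.6,0,0,0,0],[0.05,0.65,-0.6,0,0,0,0]]}}

```text
time: 4.6
tool_pos: [0.5583, 0.2967, 0.1724]
tcp_rot: [3.056, 0.726, -0.001]
wrist_force: [0.9, 0.2, 0.6]
width: 1.0
grip_force: 0.0
```

```bash
python3 look.py aerial 3; python3 -c "
import cv2;cv2.imwrite('pics/v7.png',cv2.resize(cv2.imread('pics/w3.png'),(800,600),interpolation=cv2.INTER_CUBIC))"
```

```text
aerial 0.88 [309.  246.8] [ 0.4988  0.1931 -0.    ]
aerial 0.66 [253.8 165.6] [0.5586 0.2977 0.    ]
trace 0.92 [214. 221. 243. 268.]
trace 0.71 [236. 152. 270. 189.]
[ 0.45  0.2   1.72 -0.    1.22  1.55]
```

View pics/v7.png

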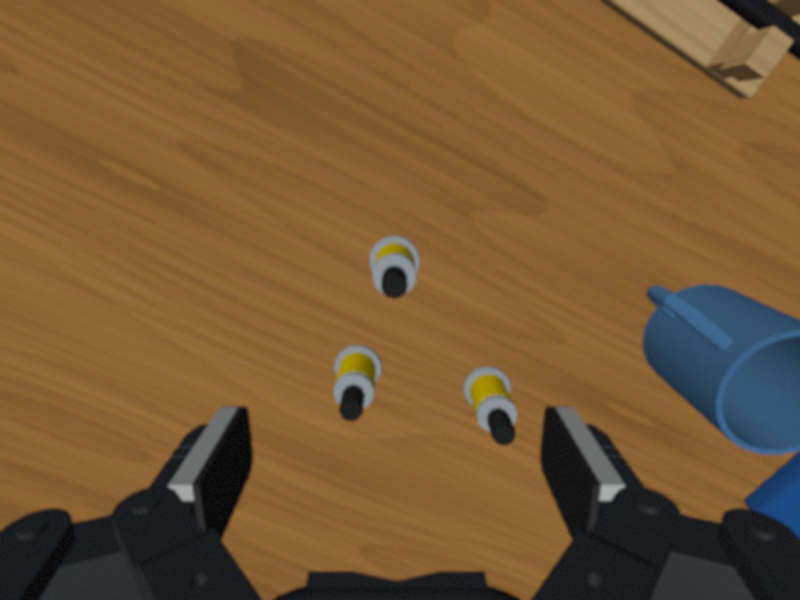

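Three aerials: C at view (394,265), centred under the tool as wanted; A at (355,375) and B at (490,395) are clear of the fingers. Descending now.

{"fn": "servo_tool", "kwargs": {"series": [[0,0,-0.3,0,0,0,0],[0,0,-0.6,0,0,0,0],[0,0,-0.8,0,0,0,0],[0,0,-0.9,0,0,0,0],[0,0,-0.9,0,0,0,0],[0,0,-0.9,0,0,0,0]]}}

```text
time: 5.35
tool_pos: [0.56, 0.2972, 0.0394]
tcp_rot: [-3.056, -0.724, -0.005]
wrist_force: [0.2, -0.5, 0.8]
width: 0.999
grip_force: 0.0
```

{"fn": "servo_tool", "kwargs": {"series": [[0,0,-0.1,0,0,0,0],[0,0,-0.16,0,0,0,0],[0,0,-0.16,0,0,0,0],[0,0,-0.16,0,0,0,0]]}}

```text
time: 5.75
tool_pos: [0.5578, 0.2968, 0.0128]
tcp_rot: [3.057, 0.725, -0.001]
wrist_force: [-0.3, -0.1, 1.0]
width: 1.002
grip_force: 0.0
```

{"fn": "servo_tool", "kwargs": {"series": [[0,0,-0.02,0,0,0,0.3],[0,0,-0.02,0,0,0,0.6],[0,0,-0.02,0,0,0,1],[0,0,-0.02,0,0,0,1],[0,0,-0.02,0,0,0,1],[0,0,-0.02,0,0,0,1],[0,0,-0.02,0,0,0,1],[0,0,-0.02,0,0,0,1],[0,0,-0.02,0,0,0,1],[0,0,-0.02,0,0,0,1]], "newtons": 80}}

```text
time: 6.75
tool_pos: [0.5584, 0.2971, 0.0105]
tcp_rot: [-3.057, -0.725, -0.001]
wrist_force: [-0.1, 0.4, 2.2]
width: 0.154
grip_force: 78.1
```

```bash
python3 - <<'E'
from h import *
a=bot.read_camera("side")[280:370,150:270,::-1];b=bot.read_camera("wrist")[:,:,::-1];c=bot.read_camera("scene")[145:235,300:420,::-1]
r=lambda i:cv2.resize(i,(400,300),interpolation=cv2.INTER_CUBIC)
cv2.imwrite("pics/v8.png",np.vstack([np.hstack([r(a),r(c)]),np.hstack([r(b),r(b[230:384,150:355])])]))
E
```

```text
(no output)
```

View pics/v8.png

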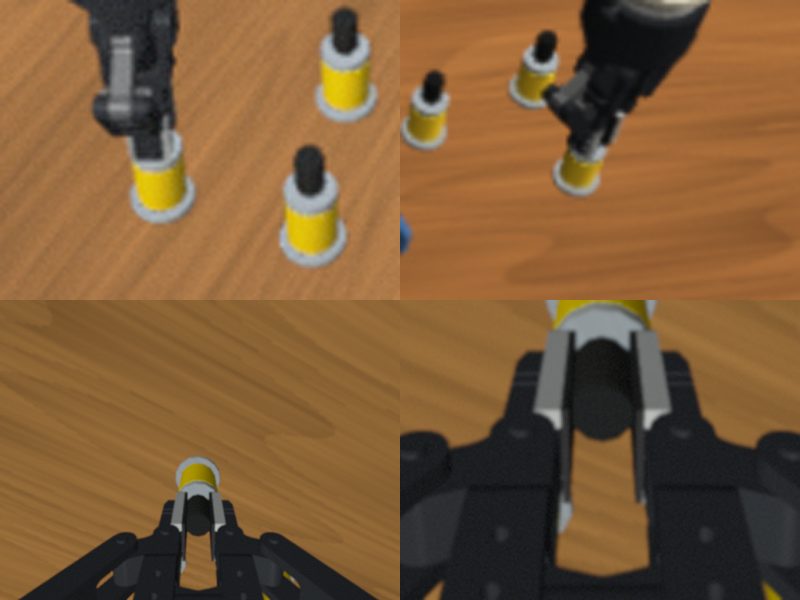

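The gripper seems to hold the black stub and cap instead of the barrel. I'll check where the TCP projects before fixing it.

```bash
python3 - <<'E'
from h import *
s=bot.read_state();p=s["tool_pos"];print(p,s["width"],s["wrist_force"],s["q"].round(3))
f=lambda q:((q-[150,280])/.3).round(0)
for z in(.0,.0105,.032,.044,.07): print(z,"side panel",f(proj("side",[p[0],p[1],z])[0]), "scene panel",((proj("scene",[p[0],p[1],z])[0]-[300,145])/.3).round(0),
  "wrist panel",(proj("wrist",[p[0],p[1],z])[0]*400/512+[0,300]).round(0))
print(K("wrist")[2:], -K("wrist")[2].T@K("wrist")[3])
E
```

```text
[0.5583917  0.29712382 0.01047354] 0.15809578619131964 [-0.32526855  1.01379739  2.96610438] [0.45  0.353 1.853 0.    0.934 1.554]
0.0 side panel [161. 192.] scene panel [175. 176.] wrist panel [200. 476.]
0.0105 side panel [159. 179.] scene panel [178. 168.] wrist panel [200. 482.]
0.032 side panel [155. 154.] scene panel [184. 152.] wrist panel [200. 495.]
0.044 side panel [153. 139.] scene panel [188. 142.] wrist panel [200. 503.]
0.07 side panel [148. 105.] scene panel [197. 121.] wrist panel [200. 527.]
(array([[ 4.47771218e-01, -8.94147989e-01, -5.57650044e-04],
       [-8.46908246e-01, -4.24314380e-01,  3.20474227e-01],
       [-2.86788005e-01, -1.43026857e-01, -9.47257071e-01]]), array([0.01697823, 0.61712171, 0.40828652])) [0.63213478 0.3354306  0.18899016]
```

The pad tips actually sit at about z 0.045, above the cap, roughly 35 mm behind the reported TCP, so the gripper holds the stub. I'll open, go lower and check by eye, watching the force.

{"fn": "servo_tool", "kwargs": {"series": [[0,0,0,0,0,0,0.6],[0,0,0,0,0,0,0.3],[0,0,0,0,0,0,0],[0,0,0,0,0,0,0],[0,0,0,0,0,0,0],[0,0,0,0,0,0,0],[0,0,0,0,0,0,0],[0,0,-0.07,0,0,0,0],[0,0,-0.07,0,0,0,0],[0,0,-0.07,0,0,0,0]], "newtons": 20}}

```text
time: 7.9
tool_pos: [0.5574, 0.2965, -0.0013]
tcp_rot: [3.056, 0.725, -0.003]
wrist_force: [0.2, -0.1, -0.9]
width: 1.0
grip_force: 0.0
```

```bash
cat > tips.py <<'E'
from h import *
from scipy.spatial.transform import Rotation as Ro
s=bot.read_state();T=Ro.from_rotvec(s["tcp_rot"]).as_matrix();p=s["tool_pos"];print(p.round(4),s["width"].round(3),s["wrist_force"].round(1))
c=K("wrist");im=bot.read_camera("wrist")[:,:,::-1];cv2.imwrite("pics/t.png",im)
def P(x,y,z): return proj("wrist",p+T@np.array([x,y,z]),c)[0].round(1)
for z in(0,-.013,-.02,-.03,-.04,-.05,-.06): print(z,P(.011,-.0425,z),P(.011,-.014,z),P(.011,-.008,z))
sd=bot.read_camera("side")[:,:,::-1]
r=lambda i:cv2.resize(i,(400,300),interpolation=cv2.INTER_CUBIC)
cv2.imwrite("pics/v9.png",np.hstack([r(im[200:384,100:345]),r(sd[280:370,140:260])]))
E
python3 tips.py
```

```text
Traceback (most recent call last):
  File "tips.py", line 3, in <module>
    s=bot.read_state();T=Ro.from_rotvec(s["tcp_rot"]).as_matrix();p=s["tool_pos"];print(p.round(4),s["width"].round(3),s["wrist_force"].round(1))
                                                                                                   ^^^^^^^^^^^^^^^^
AttributeError: 'float' object has no attribute 'round'
```

{"fn": "servo_tool", "kwargs": {"series": [[0,0,-0.06,0,0,0,0],[0,0,-0.12,0,0,0,0],[0,0,-0.12,0,0,0,0],[0,0,-0.12,0,0,0,0]]}}

```text
time: 8.3
tool_pos: [0.5576, 0.2966, -0.0192]
tcp_rot: [3.056, 0.725, -0.002]
wrist_force: [-0.1, -1.1, 1.1]
width: 1.002
grip_force: 0.0
```

```bash
sed -i 's/s\["width"\].round(3)/round(s["width"],3)/' tips.py; python3 tips.py; python3 - <<'E'
from h import *
im=cv2.imread("pics/t.png").astype(int)
# pad (light grey, neutral bright) columns left finger
m=(abs(im[...,0]-im[...,2])<12)&(im[...,1]>110)
n,l,st,ce=cv2.connectedComponentsWithStats(m.astype(np.uint8))
print([tuple(r) for r in st[1:] if r[4]>30])
E
```

```text
[ 0.5576  0.2966 -0.0192] 1.002 [-0.1 -1.1  1.1]
0 [183.9 215.5] [232.  215.4] [242.1 215.4]
-0.013 [179.2 224.3] [230.5 224.2] [241.3 224.2]
-0.02 [176.3 229.6] [229.6 229.5] [240.8 229.5]
-0.03 [171.8 237.8] [228.2 237.7] [240.1 237.7]
-0.04 [166.8 247.1] [226.7 247. ] [239.3 247. ]
-0.05 [161.1 257.6] [224.9 257.5] [238.3 257.4]
-0.06 [154.5 269.6] [222.9 269.4] [237.3 269.4]
[(np.int32(220), np.int32(217), np.int32(65), np.int32(44), np.int32(443)), (np.int32(220), np.int32(260), np.int32(64), np.int32(53), np.int32(394)), (np.int32(108), np.int32(262), np.int32(41), np.int32(59), np.int32(562)), (np.int32(359), np.int32(262), np.int32(41), np.int32(59), np.int32(565)), (np.int32(178), np.int32(344), np.int32(57), np.int32(32), np.int32(361))]
```

{"fn": "servo_tool", "kwargs": {"series": [[0,0,-0.03,0,0,0,0],[0,0,-0.06,0,0,0,0],[0,0,-0.06,0,0,0,0.3],[0,0,-0.06,0,0,0,0.6],[0,0,-0.06,0,0,0,1],[0,0,-0.06,0,0,0,1],[0,0,-0.06,0,0,0,1],[0,0,-0.06,0,0,0,1],[0,0,-0.06,0,0,0,1],[0,0,-0.06,0,0,0,1]], "newtons": 80}}

```text
time: 9.4
tool_pos: [0.5587, 0.2972, -0.0268]
tcp_rot: [-3.057, -0.725, -0.002]
wrist_force: [-0.8, 1.3, 3.7]
width: 0.31
grip_force: 78.9
```

```bash
python3 tips.py
```

```text
[ 0.5587  0.2972 -0.0268] 0.31 [-0.8  1.3  3.7]
0 [184.  215.6] [232.  215.5] [242.1 215.5]
-0.013 [179.2 224.4] [230.5 224.3] [241.3 224.3]
-0.02 [176.3 229.6] [229.7 229.5] [240.9 229.5]
-0.03 [171.9 237.9] [228.3 237.8] [240.1 237.8]
-0.04 [166.8 247.2] [226.7 247. ] [239.3 247. ]
-0.05 [161.1 257.7] [225.  257.5] [238.4 257.5]
-0.06 [154.6 269.7] [223.  269.5] [237.3 269.4]
```

View pics/v9.png

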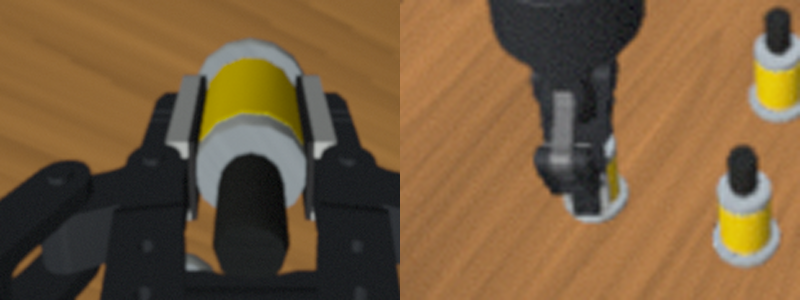

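The barrel is now gripped: pad tips at about z 0.012, with the cap, stub and flange all clear. Lifting.

{"fn": "servo_tool", "kwargs": {"series": [[0,0,0.1,0,0,0,1],[0,0,0.3,0,0,0,1],[0,0,0.6,0,0,0,1],[0,0,0.9,0,0,0,1],[0,0,1,0,0,0,1]]}}

```text
time: 10.0
tool_pos: [0.561, 0.2983, 0.129]
tcp_rot: [-3.055, -0.725, -0.013]
wrist_force: [1.4, 0.1, -1.2]
width: 0.307
grip_force: 78.8
```

{"fn": "servo_tool", "kwargs": {"series": [[0,-0.1,0.3,0,0,0,1],[0,-0.4,0.6,0,0,0,1],[0,-0.7,0.8,0,0,0,1],[0,-1,0.8133,0,0,0,1]]}}

```text
time: 10.4
tool_pos: [0.5593, 0.1571, 0.2463]
tcp_rot: [-3.056, -0.728, -0.008]
wrist_force: [1.0, 0.0, -1.3]
width: 0.311
grip_force: 78.9
```

{"fn": "servo_tool", "kwargs": {"series": [[0,-0.25,0,-0.0177,-0.1261,0,1],[0,-0.5,0,-0.0177,-0.1261,0,1],[0,-0.75,0,-0.0177,-0.1261,0,1],[0,-1,0,-0.0177,-0.1261,0,1],[0,-1,0,-0.0177,-0.1261,0,1]]}}

```text
time: 10.9
tool_pos: [0.5551, 0.0033, 0.2404]
tcp_rot: [2.866, 0.674, 0.55]
wrist_force: [-0.0, -0.2, -0.5]
width: 0.306
grip_force: 79.3
```

{"fn": "servo_tool", "kwargs": {"series": [[-0.04,-0.2,0,0,0,0,1],[-0.08,-0.4,0,0,0,0,1],[-0.12,-0.6,0,0,0,0,1],[-0.12,-0.68,0,0,0,0,1],[-0.12,-0.68,0,0,0,0,1],[-0.12,-0.68,0,0,0,0,1]]}}

```text
time: 11.5
tool_pos: [0.5399, -0.0944, 0.2419]
tcp_rot: [2.867, 0.679, 0.554]
wrist_force: [-0.2, 0.4, -2.2]
width: 0.305
grip_force: 79.4
```

```bash
cat > chk.py <<'E'
from h import *
from scipy.spatial.transform import Rotation as Ro
s=bot.read_state();T=Ro.from_rotvec(s["tcp_rot"]).as_matrix();p=s["tool_pos"]
tip=np.array([.545,-.106,.153]);y=np.radians(-8);u=np.array([-np.sin(.4)*np.cos(y),-np.sin(.4)*np.sin(y),np.cos(.4)])
mouth=p-.0273*T[:,2];e=mouth-tip;print("t",s["time"],"tcp",p.round(4),"depth mm",(-e@u*1000).round(1),"lateral mm",((e-u*(e@u))*1000).round(1),"axis err deg",np.degrees(np.arccos(-T[:,2]@u)).round(2))
print("F",s["wrist_force"].round(1),"axial",(s["wrist_force"]@u).round(1),"w",round(s["width"],3),s["grip_force"],s["q"].round(2))
E
python3 chk.py
```

```text
t 11.5 tcp [ 0.5399 -0.0944  0.2419] depth mm -111.8 lateral mm [27.5  7.  11.1] axis err deg 0.09
F [-0.2  0.4 -2.2] axial -2.0 w 0.305 79.42587520927191 [-0.25 -0.29  2.12  0.05  0.92  0.83]
```

{"fn": "servo_tool", "kwargs": {"series": [[0,0,0,0,0,0,1],[0,0,0,0,0,0,1]]}}

```text
time: 11.7
tool_pos: [0.5402, -0.0938, 0.2423]
tcp_rot: [2.866, 0.682, 0.556]
wrist_force: [-1.0, -0.3, -1.7]
width: 0.309
grip_force: 79.4
```

{"fn": "servo_tool", "kwargs": {"series": [[0.04,-0.08,-0.2,0,0,0,1],[0.04,-0.08,-0.4,0,0,0,1],[0.04,-0.08,-0.55,0,0,0,1],[0.04,-0.08,-0.61,0,0,0,1],[0.04,-0.08,-0.61,0,0,0,1],[0.04,-0.08,-0.61,0,0,0,1]]}}

```text
time: 12.3
tool_pos: [0.5472, -0.1067, 0.1524]
tcp_rot: [2.864, 0.68, 0.558]
wrist_force: [0.4, -0.7, -1.2]
width: 0.305
grip_force: 79.4
```

```bash
python3 chk.py; python3 - <<'E'
from h import *
from scipy.spatial.transform import Rotation as Ro
L=[]
s=bot.read_state();T=Ro.from_rotvec(s["tcp_rot"]).as_matrix();m=s["tool_pos"]-.0273*T[:,2]
for n,(r0,a0) in(("scene",(135,145)),("side",(130,250))):
    im=bot.read_camera(n)[:,:,::-1]
    b=cv2.resize(im[r0:r0+75,a0:a0+75],(400,400),interpolation=cv2.INTER_CUBIC);f=400/75
    for X,col in((np.array([.545,-.106,.153]),(0,255,0)),(m,(255,0,255)),(m-T[:,2]*.07,(255,255,0))):
        q=((proj(n,X)[0]+.5-[a0,r0])*f).astype(int);cv2.drawMarker(b,tuple(map(int,q)),col,0,12,1)
    L.append(b)
cv2.imwrite("pics/v10.png",np.hstack(L))
E
```

```text
t 12.3 tcp [ 0.5472 -0.1067  0.1524] depth mm -25.9 lateral mm [ 1.6 -0.6  0.7] axis err deg 0.11
F [ 0.4 -0.7 -1.2] axial -1.3 w 0.305 79.39717926084995 [-0.27 -0.2   2.22  0.08  0.72  0.78]
```

View pics/v10.png

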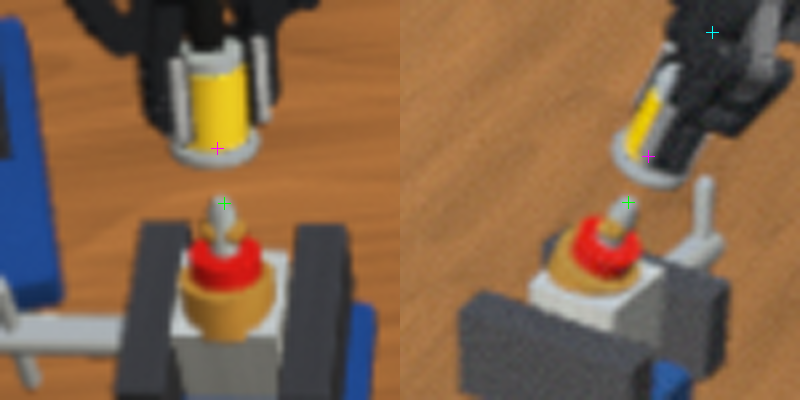

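Scene: the stud tip is at (220,200) with the mouth at (217,150) above it. Side: tip (629,202), mouth (650,158). The mouth should shift about 1.5 mm in -x and 1 mm in -y. Approaching with that correction.

{"fn": "servo_tool", "kwargs": {"series": [[0.01,-0.01,-0.03,0,0,0,1],[0.02,-0.012,-0.07,0,0,0,1],[0.035,-0.014,-0.1,0,0,0,1],[0.047,-0.015,-0.135,0,0,0,1],[0.052,-0.016,-0.147,0,0,0,1],[0.057,-0.0165,-0.16,0,0,0,1],[0.062,-0.0173,-0.172,0,0,0,1],[0.067,-0.018,-0.184,0,0,0,1],[0.067,-0.018,-0.184,0,0,0,1]]}}

```text
time: 13.3
tool_pos: [0.5573, -0.1094, 0.1241]
tcp_rot: [2.865, 0.679, 0.559]
wrist_force: [4.7, 2.3, -1.3]
width: 0.306
grip_force: 79.4
```

```bash
python3 chk.py
```

```text
t 13.3 tcp [ 0.5573 -0.1094  0.1241] depth mm 4.2 lateral mm [ 0.1 -1.7  0.1] axis err deg 0.13
F [ 4.7  2.3 -1.3] axial -2.9 w 0.306 79.41167213022709 [-0.27 -0.15  2.23  0.09  0.66  0.77]
```

{"fn": "servo_tool", "kwargs": {"series": [[0.006,0.004,0.002,0,0,0,1],[0.006,0.004,0.002,0,0,0,1],[0.006,0.004,0.002,0,0,0,1]]}}

```text
time: 13.6
tool_pos: [0.5573, -0.109, 0.1239]
tcp_rot: [2.865, 0.68, 0.557]
wrist_force: [2.3, 1.6, -0.6]
width: 0.308
grip_force: 79.4
```

```bash
python3 chk.py
```

```text
t 13.6 tcp [ 0.5573 -0.109   0.1239] depth mm 4.4 lateral mm [ 0.1 -1.3  0.1] axis err deg 0.03
F [ 2.3  1.6 -0.6] axial -1.4 w 0.308 79.40514452755451 [-0.27 -0.15  2.23  0.08  0.66  0.78]
```

{"fn": "servo_tool", "kwargs": {"series": [[0.005,0.004,0.002,0,0,0,1],[0.01,0.0035,-0.01,0,0,0,1],[0.0155,0.0025,-0.0225,0,0,0,1],[0.0155,0.0025,-0.0225,0,0,0,1],[0.0155,0.0025,-0.0225,0,0,0,1]]}}

```text
time: 14.1
tool_pos: [0.56, -0.1085, 0.1211]
tcp_rot: [2.865, 0.679, 0.558]
wrist_force: [-0.9, 2.7, 4.6]
width: 0.308
grip_force: 80.1
```

```bash
python3 chk.py
```

```text
t 14.1 tcp [ 0.56   -0.1085  0.1211] depth mm 8.0 lateral mm [ 1.3 -0.6  0.6] axis err deg 0.07
F [-0.9  2.7  4.6] axial 4.7 w 0.308 80.148302949965 [-0.27 -0.14  2.23  0.08  0.65  0.78]
```

{"fn": "servo_tool", "kwargs": {"series": [[0.008,0.003,-0.012,0,0,0,1],[0.013,0.002,-0.024,0,0,0,1],[0.018,0.0015,-0.037,0,0,0,1],[0.023,0.001,-0.049,0,0,0,1],[0.029,0.0005,-0.061,0,0,0,1],[0.029,0.0005,-0.061,0,0,0,1]]}}

```text
time: 14.7
tool_pos: [0.5632, -0.1085, 0.1097]
tcp_rot: [2.866, 0.68, 0.554]
wrist_force: [5.9, -2.2, -6.0]
width: 0.307
grip_force: 79.1
```

```bash
python3 chk.py
```

```text
t 14.7 tcp [ 0.5632 -0.1085  0.1097] depth mm 19.8 lateral mm [0.1 0.  0. ] axis err deg 0.1
F [ 5.9 -2.2 -6. ] axial -8.0 w 0.307 79.1169111058116 [-0.27 -0.11  2.23  0.08  0.63  0.78]
```

{"fn": "servo_tool", "kwargs": {"series": [[0.008,-0.003,-0.014,0,0,0,1],[0.014,-0.004,-0.028,0,0,0,1],[0.02,-0.005,-0.042,0,0,0,1],[0.026,-0.006,-0.055,0,0,0,1],[0.031,-0.007,-0.067,0,0,0,1],[0.031,-0.007,-0.067,0,0,0,1],[0.031,-0.007,-0.067,0,0,0,1]]}}

```text
time: 15.4
tool_pos: [0.568, -0.1094, 0.1017]
tcp_rot: [2.866, 0.68, 0.555]
wrist_force: [-8.1, 1.4, 9.0]
width: 0.309
grip_force: 81.0
```

```bash
python3 chk.py
```

```text
t 15.4 tcp [ 0.568  -0.1094  0.1017] depth mm 29.0 lateral mm [ 1.3 -0.4  0.6] axis err deg 0.05
F [-8.1  1.4  9. ] axial 11.5 w 0.309 80.95336988568306 [-0.27 -0.09  2.23  0.09  0.61  0.78]
```

{"fn": "servo_tool", "kwargs": {"series": [[-0.005,0.001,-0.002,0,0,0,1],[-0.005,0.001,-0.002,0,0,0,1],[-0.005,0.001,-0.002,0,0,0,1]]}}

```text
time: 15.7
tool_pos: [0.5679, -0.1094, 0.102]
tcp_rot: [2.865, 0.68, 0.557]
wrist_force: [-7.0, 1.4, 9.7]
width: 0.305
grip_force: 81.0
```

```bash
python3 chk.py
```

```text
t 15.7 tcp [ 0.5679 -0.1094  0.102 ] depth mm 28.7 lateral mm [ 1.3 -0.3  0.5] axis err deg 0.04
F [-7.   1.4  9.7] axial 11.7 w 0.305 80.95930885523558 [-0.27 -0.1   2.23  0.09  0.61  0.78]
```

{"fn": "servo_tool", "kwargs": {"series": [[-0.001,-0.0005,-0.008,0,0,0,1],[-0.001,-0.0005,-0.008,0,0,0,1],[-0.001,-0.0005,-0.008,0,0,0,1],[-0.001,-0.0005,-0.008,0,0,0,1]]}}

```text
time: 16.1
tool_pos: [0.5682, -0.1095, 0.1013]
tcp_rot: [2.864, 0.68, 0.558]
wrist_force: [-6.5, 1.9, 10.6]
width: 0.312
grip_force: 81.1
```

```bash
python3 chk.py; python3 - <<'E'
from h import *
r=bot.read_camera("side");m=(r[150:200,265:310].astype(int));q=(m[...,0]>140)&(m[...,1]<60)&(m[...,2]<60)
y,x=np.nonzero(q);print("red side",len(x),(x.mean()+265,y.mean()+150,y.min()+150,y.max()+150) if len(x) else 0)
r=bot.read_camera("scene");m=(r[150:210,170:215].astype(int));q=(m[...,0]>140)&(m[...,1]<60)&(m[...,2]<60)
y,x=np.nonzero(q);print("red scene",len(x),(x.mean()+170,y.min()+150,y.max()+150) if len(x) else 0)
for n in("scene","side"):
    print(n,[(bot_,r_) for bot_,r_ in [(c,np.abs(proj(n,[.545,-.106,.153])[0]).round(1)) for c in"t"]])
E
```

```text
t 16.1 tcp [ 0.5682 -0.1095  0.1013] depth mm 29.4 lateral mm [ 1.3 -0.4  0.6] axis err deg 0.09
F [-6.5  1.9 10.6] axial 12.4 w 0.312 81.06135081499815 [-0.27 -0.09  2.23  0.09  0.6   0.78]
red side 0 0
red scene 0 0
scene [('t', array([186.6, 172.7]))]
side [('t', array([292.3, 167.4]))]
```

{"fn": "servo_tool", "kwargs": {"series": [[0,0,0,0,0,0,1],[0,0,0,0,0,0,1],[0,0,0,0,0,0,1],[0,0,0,0,0,0,1],[0,0,0,0,0,0,1],[0,0,0,0,0,0,1],[0,0,0,0,0,0,1],[0,0,0,0,0,0,1],[0,0,0,0,0,0,1],[0,0,0,0,0,0,1],[0,0,0,0,0,0,1],[0,0,0,0,0,0,1],[0,0,0,0,0,0,1],[0,0,0,0,0,0,1],[0,0,0,0,0,0,1],[0,0,0,0,0,0,1],[0,0,0,0,0,0,1],[0,0,0,0,0,0,1],[0,0,0,0,0,0,1],[0,0,0,0,0,0,1]]}}

```text
time: 18.2
tool_pos: [0.5682, -0.1095, 0.1013]
tcp_rot: [2.864, 0.68, 0.558]
wrist_force: [-6.8, 1.8, 10.8]
width: 0.307
grip_force: 81.1
```

{"fn": "servo_tool", "kwargs": {"series": [[0,0,0,0,0,0,1],[0,0,0,0,0,0,1],[0,0,0,0,0,0,1],[0,0,0,0,0,0,1],[0,0,0,0,0,0,1],[0,0,0,0,0,0,1],[0,0,0,0,0,0,1],[0,0,0,0,0,0,1]]}}

```text
time: 19.0
tool_pos: [0.5682, -0.1095, 0.1013]
tcp_rot: [2.864, 0.68, 0.558]
wrist_force: [-6.4, 3.2, 10.6]
width: 0.304
grip_force: 81.1
```

```bash
python3 chk.py; python3 -c "
from workcell import bot
print(bot.finish_job())"
```

```text
t 19.0 tcp [ 0.5682 -0.1095  0.1013] depth mm 29.4 lateral mm [ 1.3 -0.4  0.6] axis err deg 0.1
F [-6.4  3.2 10.6] axial 12.4 w 0.304 81.06093518435955 [-0.27 -0.09  2.23  0.09  0.6   0.78]
the job is handed in; nothing more can be done
None
```

The farthest aerial is snapped onto the smaller vise's stud and was held against the spring at about 12–14 N for 2.9 s (collar about 5–8 mm down by position and force estimates, not seen directly); I handed it in at 19.0 s, still gripping and pressing, after a first grasp on its rubber stub that I released and redid on the barrel.

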